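# Run the stop through the jig's L-slot to lock the offcut against the fence

## Task

The knobbed stop rides with its pin in the L-shaped slot of the bench jig. With the fingertips push it along the long arm of the slot to the corner, then push it along the short arm fully home, so that it presses the mahogany offcut square up against the fence. Only push the stop, gently: do not pinch it, tip it or lift its pin out of the slot, do not touch the offcut with the robot, leave the other things where they are, and finish clear of everything.

Things in the scene. Friction and masses are not known exactly. Their poses are not given: they have to be found in the camera images.
- jig_board: fixed plywood jig flat on the bench, 30 mm thick, at another place and yaw each time. Origin on the bench top; x away from the robot at yaw 0, y left, z up; it spans x -100..85, y -130..160 mm, upper face z = 30 mm. L-shaped slot 21 mm wide right through: long arm along x = 45 mm from y = 100 to the corner at y = -30 mm; short arm from the corner along -x, on y = -30 mm, towards the fence
- slot_corner (a point): where the slot's arms meet: board x = 45, y = -30 mm, on the upper face; axes as the board's. The stop's axis has 2.5 mm play to each side in the slot, so at the corner it can go on to board y = -32.5 mm
- slot_home (a point): where the stop's axis stands when fully home, its pin against the end of the short arm: board x = -1, y = -30 mm, on the upper face; axes as the board's
- fence_face (a point): middle of the fence's working face (board x = -75 mm, half-way up). The fence is a wooden strip on the board's near edge, board x -100..-75, y -126..72 mm, standing 25 mm above the board; its working face looks along the board's +x
- stop: loose stop, 0.25 kg: dark steel disc, diameter 56, height 20 mm, sliding on the board; black knob above, diameter 30 mm, 29 to 43 mm above the board, on a 14 mm neck; below, a round pin, diameter 16, length 20 mm, hangs in the slot. Nothing holds it down; it may spin. Origin on its axis at the disc's underside. Starts near the left end of the long arm, board y = 60 to 98 mm
- rail_offcut: loose dark mahogany offcut, 45 (its x) x 140 (its y) x 22 mm high, 0.1 kg, lying on the board between the short arm's end and the fence, roughly parallel to the fence and 8 to 22 mm short of it. Origin at the centre of its underside; pressed to the fence its centre is at board x = -52.5 mm
- wax_cake: loose round cake of beeswax, 62 mm in diameter, 22 mm high, lying on the board left of the offcut: a bystander. Origin at the centre of its underside
- chalk_piece: loose flat piece of tailor's chalk, 40 x 45 x 9 mm, lying on the board to the right of the slot's corner: a bystander. Origin at the centre of its underside
- mallet_1: wooden mallet, 110 x 231 x 60 mm, on the bench to the right: a bystander
- jar_a: jar with a lid, 68 mm in diameter, 113 mm high, on the bench at the back right: a bystander
- spool: thread spool, 46 mm in diameter, 55 mm high, on the bench at the back right: a bystander
- glue: round tin, 70 mm in diameter, 72 mm high, on the bench to the left of the board: a bystander
Mind the look-alikes: they are no part of the job. Leave any purple or turquoise look-alike of the stop alone.

How it is judged:
By the outcome, as a careful person would: the job done as asked, in the order asked, and still so for the second after the job is handed in, with the robot touching nothing.
It also fails if it takes over 45 s, if anything falls off the work surface, if the arm or the gripper's body presses on something with over 40 N, if the wrist force passes 120 N, or if a joint passes its speed limit or range.

## Robot

A 6-joint arm with a two-finger parallel gripper is mounted at the origin on the work surface; the furniture and walls round the work are solid. World frame = base frame: x ahead of the robot, y to its left, z up, the work surface at z = 0. Lengths are in m, angles in rad, forces in N, time in s.
With the tool pointing down it reaches from about 0.275 to 0.75 m from the base axis. Payload 10.2 kg.
Tool frame: the origin (TCP) lies midway between the tips of the shut fingers; the grasp point (between the pads) lies 19 mm behind it (env.hold_point_z is the distance from the TCP to the grasp point, in m); x points along the fingers, z is the direction in which the jaws open and shut, and the axes are right-handed (so a half turn about x gives the same grasp; the last joint's range is limited). The gripper opens to 85 mm and grips with 20 to 120 N. Pads are 22 mm wide; open, the fingers measure 114 mm over their backs; the gripper's body (76 mm by 85 mm) begins 54 mm behind the grasp point. The pads swing forward as they close: fully open they stand 13 mm farther back than shut.
Start: joints at [-1.523, 0.313, 1.498, -0, 1.331, -0.223], TCP at [0.14, -0.506, 0.231] pointing down, gripper open.
Joint ranges: [-2.94, 2.94], [-0.97, 2.17], [0.19, 2.56], [-1.23, 4.37], [0.02, 3.11], [-2.88, 2.88]. Speed limits (rad/s): [2.39, 2.39, 3.01, 3.14, 3.14, 3.14].

## Interface

Orientations are given as a unit quaternion [x, y, z, w].
In Python, from bench import env, kinematics, monitor, eyes, job gives the robot as it stands. The module is installed in compiled form; this text tells all that it offers. Calls block until the motion is done:
- env.reach(position, orientation): joint-space move of the TCP to a pose.
- env.movel(position, velocity=0.15, frame=None, guard=None): straight line of the TCP; frame=None keeps the orientation; velocity is the mean speed in m/s. With guard (N) it stops when the force on the tool has changed by that much, and returns True; else False.
- env.set_joints(angles): joint-space move.
- env.release() and env.close_gripper(effort=None): open the fingers fully, or close them until they stop; effort is the grip in N (None keeps the last).
- env.hold(seconds).
- kinematics.ik(position, orientation): joint angles nearest the present ones, or None.
- monitor.sense(): the state.
- eyes.grab_frame(name): name is "scene" or "top"; returns a dict with "frame" (400x640x3 uint8, red, green, blue), "mtx" (3x3 intrinsics, pixels), "k1" (the pictures are not rectified: a ray, as slopes to the right and down, at radius r is drawn at 1 + k1 r^2 times it, then the intrinsics apply), "view" (4x4, takes a point from world to camera coordinates). Camera axes: x right, y down, z forward; pixel columns grow to the right and rows downward; lengths in m; the calibration is good to about 2 mm. A picture is of the moment at which its call begins. There is no depth.
A pose or a line that the arm cannot do raises env.MotionError and nothing moves.
- job.hand_in(): hands the job in, once; it reports no verdict.
The state is a dict: "clock": time; "joints": joint angles; "qvel": joint speeds; "joint_efforts": joint torques, N m; "position": TCP position; "ee_rot": TCP orientation; "contact_force": force on the tool from outside, world axes, zero at the start; "ft_torque": the same for the moment, N m; "finger_gap": opening from 0.0 (shut) to 1.0 (fully open).
Only numpy, scipy, OpenCV 4.12 (cv2) and the standard library are available. Lean on these libraries where they do the work, as an engineer would, in place of code of your own. Each camera call takes 0.05 s, during which the arm holds its last target.

## Working session

There is one attempt and no reset: what is moved stays moved. The work goes in short steps, each a Python script; the robot and the scene stay as the last script left them, time stands still between calls to the robot, and variables do not carry over. Pictures are saved under pics/ and viewed, and the job is handed in when it is done.

```bash
mkdir -p pics; ls
python3 - <<'E'
from bench import env, kinematics, monitor, eyes, job
import cv2,numpy as np
for n in("scene","top"):
    d=eyes.grab_frame(n); cv2.imwrite(f"pics/{n}0.png",d["frame"][:,:,::-1])
    print(n,d["mtx"],d["k1"],d["view"])
s=monitor.sense(); print(s["clock"],s["position"],s["ee_rot"],s["finger_gap"],s["contact_force"],env.hold_point_z)
E
```

```text
pics
scene [[496.46453371   0.         319.05607766]
 [  0.         496.46453371 201.61983835]
 [  0.           0.           1.        ]] -0.15176308294759205 [[ 0.77893602 -0.62667289 -0.02323311 -0.35619112]
 [-0.40083544 -0.46905076 -0.78697035  0.22847864]
 [ 0.48227547  0.6223122  -0.61655323  1.33755964]
 [ 0.          0.          0.          1.        ]]
top [[450.27016419   0.         317.33779979]
 [  0.         450.27016419 199.78361136]
 [  0.           0.           1.        ]] -0.03874719503397696 [[ 0.02658736 -0.99939287  0.02251662 -0.0274369 ]
 [-0.99497944 -0.02863054 -0.09589685  0.42688825]
 [ 0.09648329 -0.01985393 -0.99513657  1.18538612]
 [ 0.          0.          0.          1.        ]]
0.1 [ 0.14042837 -0.50563591  0.23080571] [ 0.42825628  0.56315847 -0.42761457  0.56266765] 0.9995603885946748 [-0.13384444  0.44623731 -0.06954295] 0.0187
```

View pics/scene0.png

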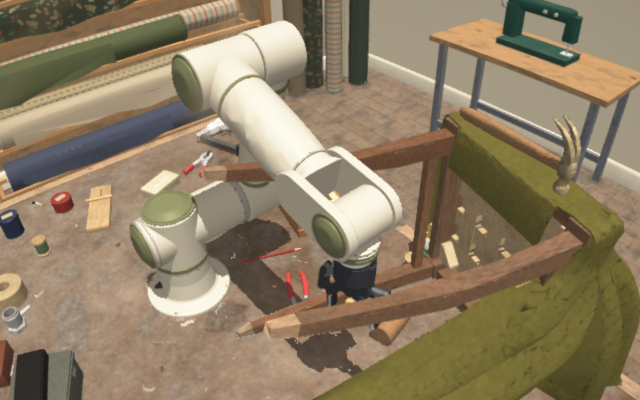

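View pics/top0.png

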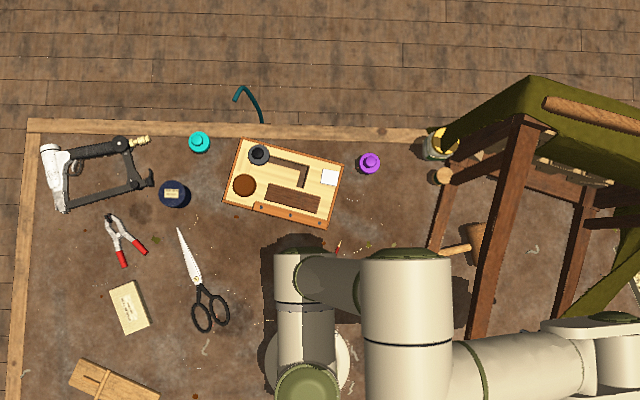

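The top view shows the board at about (285,185), with the dark stop at (259,154). Two look-alikes stand beside the board, turquoise at (199,142) and purple at (369,163). The arm stands beside an upturned chair. I'll zoom in next.

```bash
cat > h.py <<'E'
import numpy as np,cv2
def proj(d,P):
    P=np.atleast_2d(P).astype(float); V=d["view"]; c=P@V[:3,:3].T+V[:3,3]
    s=c[:,:2]/c[:,2:]; r2=(s**2).sum(1,keepdims=True); s=s*(1+d["k1"]*r2)
    M=d["mtx"]; return s*[M[0,0],M[1,1]]+[M[0,2],M[1,2]]
def back(d,uv,z):
    uv=np.atleast_2d(uv).astype(float).reshape(-1,1,2)
    s=cv2.undistortPoints(uv,d["mtx"],np.array([d["k1"],0,0,0.]),None,None,None,(3,100,1e-12)).reshape(-1,2) if False else cv2.undistortPoints(uv,d["mtx"],np.array([d["k1"],0,0,0.])).reshape(-1,2)
    V=d["view"];R=V[:3,:3];C=-R.T@V[:3,3]
    w=np.c_[s,np.ones(len(s))]@R
    return C+w*((z-C[2])/w[:,2:])
E
python3 - <<'E'
import cv2
im=cv2.imread("pics/top0.png")
c=im[125:240,180:390]
c=cv2.resize(c,(800,int(115*800/210)),interpolation=cv2.INTER_CUBIC); cv2.imwrite("pics/crop0.png",c)
E
```

```text
(no output)
```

View pics/crop0.png

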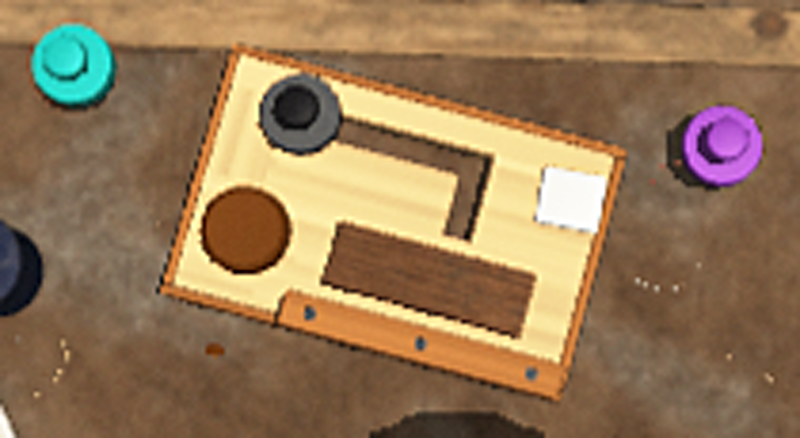

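```bash
cat > fit.py <<'E'
import numpy as np,cv2
from h import *
from bench import eyes
from scipy.optimize import least_squares
d=eyes.grab_frame("top")
S=800/210
cp=np.array([[238,50],[622,151],[166,290],[493,155],[470,240],[446,234],[456,173],[288,291],[566,365]],float)
uv=(cp+.5)/S-.5+[180,125]
B=np.array([[85,160,30],[85,-130,30],[-100,160,30],[55.5,-40.5,30],[-9,-40.5,30],[-9,-19.5,30],[34.5,-19.5,30],[-75,72,55],[-75,-126,55]])/1000
def w(p,B):
    c,s=np.cos(p[2]),np.sin(p[2]); return np.c_[p[0]+c*B[:,0]-s*B[:,1],p[1]+s*B[:,0]+c*B[:,1],B[:,2]]
c0=back(d,uv[:3],0.03);print(c0)
r=least_squares(lambda p:(proj(d,w(p,B))-uv).ravel(),[.45,.05,-.25],loss="soft_l1",f_scale=.5)
print(r.x,np.degrees(r.x[2])); print((proj(d,w(r.x,B))-uv).round(2))
# rectify upper face into board frame, 0.5mm/px : x up, y left
def rect(p,z,frame):
    xs=np.arange(110,-120,-.4);ys=np.arange(175,-145,-.4)
    Y,X=np.meshgrid(ys,xs); P=np.c_[X.ravel(),Y.ravel(),np.full(X.size,z)]/1000
    m=proj(d,w(p,P)).astype(np.float32).reshape(X.shape+(2,))
    return cv2.remap(frame,m[...,0],m[...,1],cv2.INTER_CUBIC)
if __name__=="__main__":
    im=np.ascontiguousarray(rect(r.x,.03,d["frame"])[:,:,::-1])
    q=lambda x,y:(int((175-y)/.4),int((110-x)/.4))
    L=lambda pts,c:cv2.polylines(im,[np.array([q(*a) for a in pts])],True,c,1)
    L([(85,160),(85,-130),(-100,-130),(-100,160)],(255,0,0))
    L([(55.5,108),(55.5,-40.5),(-9,-40.5),(-9,-19.5),(34.5,-19.5),(34.5,108)],(0,0,255))
    cv2.imwrite("pics/rect1.png",im); np.save("p.npy",r.x)
E
python3 fit.py
```

```text
[[ 0.58826943  0.19128019  0.03      ]
 [ 0.52427055 -0.08147776  0.03      ]
 [ 0.41683024  0.2338943   0.03      ]]
[ 0.47428113  0.05983479 -0.23776353] -13.622846726448833
[[-1.4  -2.34]
 [ 1.89 -0.68]
 [-1.92  0.72]
 [ 0.69  0.  ]
 [ 0.36  0.76]
 [-0.95  0.27]
 [ 0.75  0.71]
 [-0.47 -0.79]
 [ 0.17 -0.2 ]]
```

View pics/rect1.png

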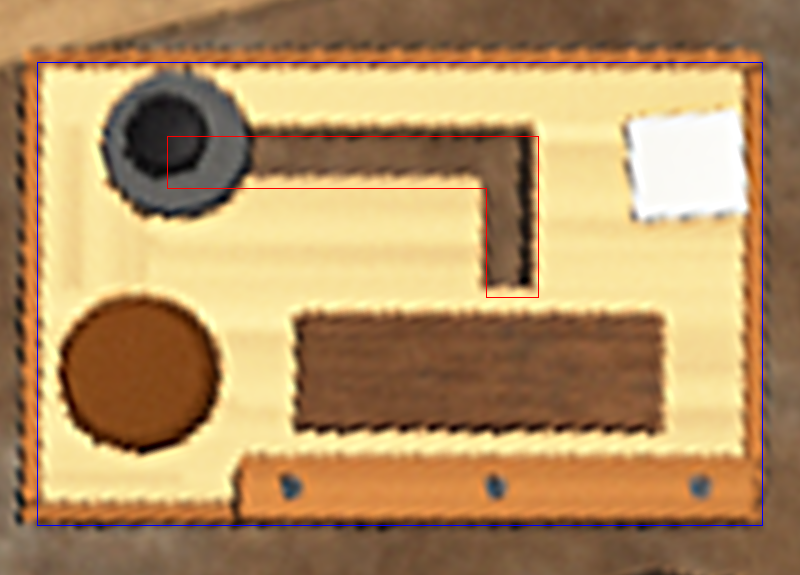

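The slot and edges roughly agree with the fit, to about 4 mm, and I'll refine that. First the chair near the arm needs checking, because it decides a safe exit path.

Run:
```python
import cv2
im=cv2.imread("pics/scene0.png")
c=cv2.resize(im[110:370,190:510],(800,650),interpolation=cv2.INTER_CUBIC)[:600]; cv2.imwrite("pics/crops.png",c)
im=cv2.imread("pics/top0.png")
c=cv2.resize(im[70:400,360:640],None,fx=1.8,fy=1.8,interpolation=cv2.INTER_CUBIC); cv2.imwrite("pics/cropt.png",c)
```

```text
(no output)
```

View pics/crops.png

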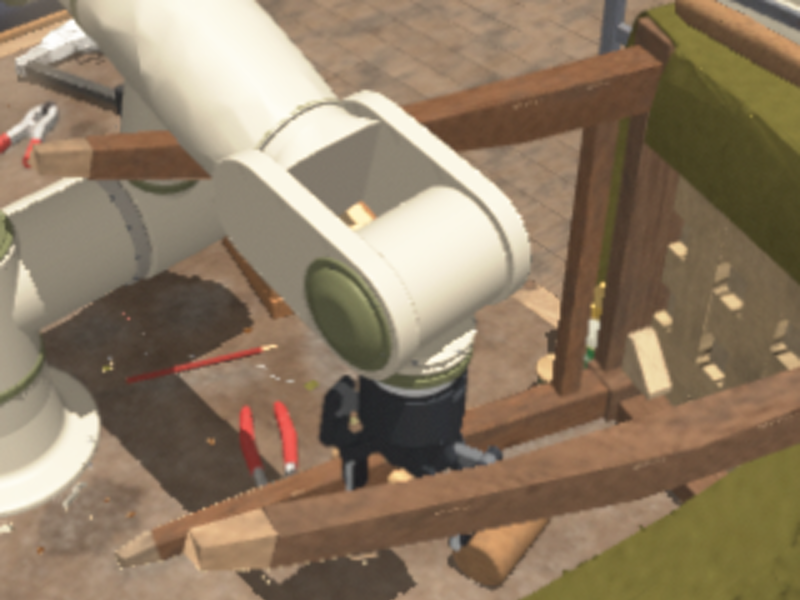

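View pics/cropt.png

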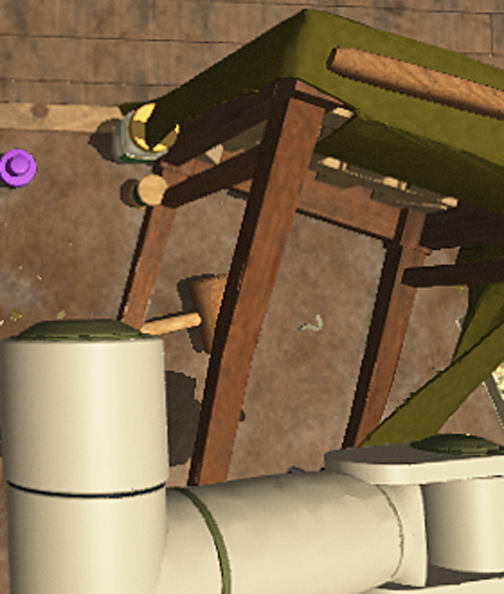

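Run:
```python
from bench import eyes,kinematics
from h import *
t=eyes.grab_frame("top");s=eyes.grab_frame("scene")
def tri(lt,ls,n):
    # legs lines: top edge points & scene line
    a,b=np.array(ls,float)
    for f in np.linspace(0,1,4):
        uv=np.array(lt[0])*(1-f)+np.array(lt[1])*f
        best=min(np.arange(0,.8,.005),key=lambda z:abs(np.cross(b-a,proj(s,back(t,uv,z))[0]-a)))
        print(n,uv.round(),back(t,uv,best)[0].round(3),proj(s,back(t,uv,best))[0].round())
tri([(520,125),(470,335)],[(204,172),(450,142)],"A centre")
tri([(600,190),(555,318)],[(270,328),(590,240)],"B vs upper front")
tri([(600,190),(555,318)],[(240,330),(410,277)],"B vs lower front")
tri([(446,170),(427,250)],[(280,205),(302,236)],"C")
```

```text
A centre [520. 125.] [ 0.54  -0.382  0.415] [450. 142.]
A centre [503. 195.] [ 0.406 -0.341  0.43 ] [396. 149.]
A centre [487. 265.] [ 0.281 -0.304  0.445] [340. 156.]
A centre [470. 335.] [ 0.166 -0.267  0.465] [283. 161.]
B vs upper front [600. 190.] [ 0.442 -0.627  0.275] [502. 265.]
B vs upper front [585. 233.] [ 0.348 -0.59   0.275] [459. 277.]
B vs upper front [570. 275.] [ 0.256 -0.554  0.275] [415. 289.]
B vs upper front [555. 318.] [ 0.166 -0.519  0.275] [368. 302.]
B vs lower front [600. 190.] [ 0.438 -0.606  0.305] [496. 250.]
B vs lower front [585. 233.] [ 0.347 -0.574  0.3  ] [455. 264.]
B vs lower front [570. 275.] [ 0.258 -0.539  0.3  ] [411. 276.]
B vs lower front [555. 318.] [ 0.17  -0.508  0.295] [366. 291.]
C [446. 170.] [ 0.523 -0.37   0.   ] [421. 271.]
C [440. 197.] [ 0.448 -0.352  0.   ] [398. 281.]
C [433. 223.] [ 0.374 -0.335  0.   ] [374. 290.]
C [427. 250.] [ 0.301 -0.318  0.   ] [349. 300.]<stdin>:9: DeprecationWarning: Arrays of 2-dimensional vectors are deprecated. Use arrays of 3-dimensional vectors instead. (deprecated in NumPy 2.0)
```

Run:
```python
from bench import eyes,kinematics,monitor
from h import *
from scipy.spatial.transform import Rotation as R
t=eyes.grab_frame("top");s=eyes.grab_frame("scene")
st=monitor.sense();p=st["position"];Q=R.from_quat(st["ee_rot"]).as_matrix();print(Q.round(2))
a,b=np.array([(270,330),(510,272)],float)
for f in np.linspace(0,1,4):
    uv=np.array((579,209))*(1-f)+np.array((556,317))*f
    def e(z):
        q=proj(s,back(t,uv,z))[0]-a; return abs((b-a)[0]*q[1]-(b-a)[1]*q[0])
    z=min(np.arange(0,.8,.005),key=e); print(uv.round(),back(t,uv,z)[0].round(3),proj(s,back(t,uv,z))[0].round())
ims=[]
for d,(u0,v0,u1,v1) in((s,(250,180,450,370)),(t,(440,200,640,390))):
    k=3;im=cv2.resize(d["frame"][v0:v1,u0:u1,::-1],None,fx=k,fy=k,interpolation=cv2.INTER_CUBIC)
    def L(P,c):
        q=((proj(d,np.array(P))-[u0,v0])*k).astype(int); cv2.polylines(im,[q],False,c,1)
    for sg in(-1,1):
        for o in(.042,.057):
            L([p+sg*o*Q[:,2]-Q[:,0]*.013,p+sg*o*Q[:,2]-Q[:,0]*.075],(0,0,255))
    for c in((255,0,0),):
        h=lambda a,b,r:p-Q[:,0]*r+Q[:,1]*a+Q[:,2]*b
        for r in(.073,.16): L([h(.038,.0425,r),h(-.038,.0425,r),h(-.038,-.0425,r),h(.038,-.0425,r),h(.038,.0425,r)],c)
    ims.append(im[:570])
im=np.hstack(ims); cv2.imwrite("pics/ov.png",cv2.resize(im,(800,int(im.shape[0]*800/im.shape[1]))))
for n,i in zip("st",ims): cv2.imwrite(f"pics/ov_{n}.png",i)
```

```text
[[-0.    0.96  0.27]
 [ 0.    0.27 -0.96]
 [-1.    0.   -0.  ]]
[579. 209.] [ 0.403 -0.602  0.235] [477. 281.]
[571. 245.] [ 0.321 -0.573  0.25 ] [442. 287.]
[564. 281.] [ 0.243 -0.548  0.26 ] [407. 296.]
[556. 317.] [ 0.168 -0.524  0.27 ] [371. 305.]
```

View pics/ov_s.png

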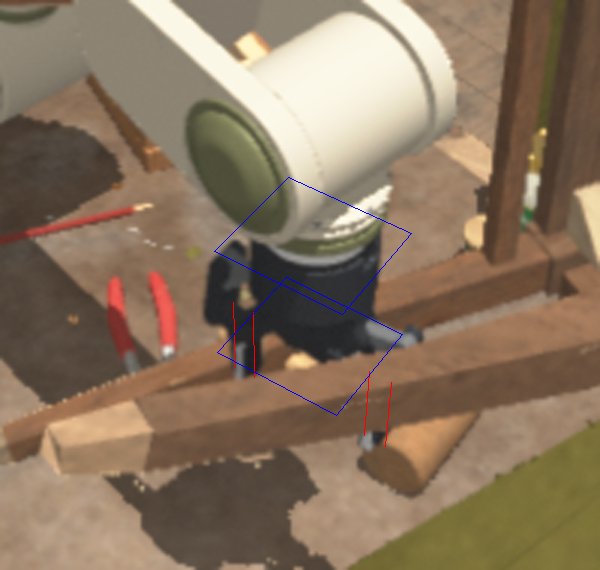

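View pics/ov_t.png

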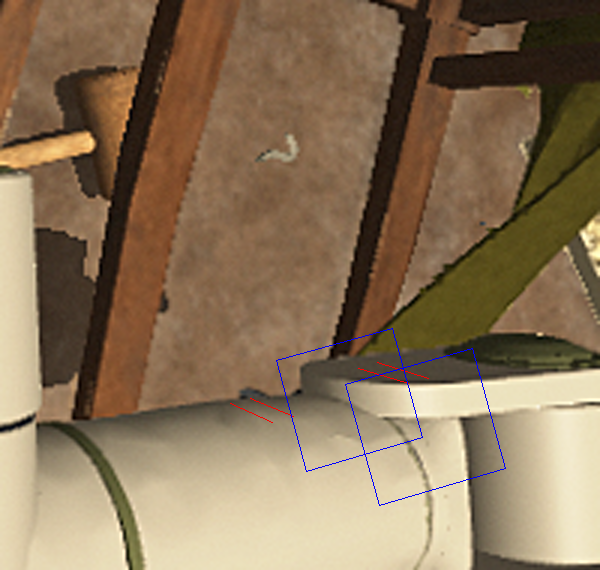

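Run:
```python
from bench import eyes
from h import *
t=eyes.grab_frame("top");s=eyes.grab_frame("scene")
T={"A":((520,125),(480,295)),"B":((579,209),(560,300)),"C":((446,170),(428,245))}
S={"X":((270,330),(510,272)),"low":((240,330),(410,277)),"up":((204,172),(450,142))}
for n,(c,dd) in T.items():
  for m,(a,b) in S.items():
    a=np.array(a,float);b=np.array(b,float);o=[]
    for f in (0,.5,1):
        uv=np.array(c)*(1-f)+np.array(dd)*f
        zs=np.arange(-.2,1,.002)
        e=[]
        for z in zs:
            q=proj(s,back(t,uv,z))[0]-a; e.append(((b-a)[0]*q[1]-(b-a)[1]*q[0])/np.hypot(*(b-a)))
        i=int(np.argmin(np.abs(e))); o.append((back(t,uv,zs[i])[0].round(3).tolist(),round(e[i],1),proj(s,back(t,uv,zs[i]))[0].round().tolist()))
    print(n,m,*o,sep="\n  ")
```

```text
A
  X
  ([0.642, -0.555, 0.058], np.float64(-0.3), [506.0, 273.0])
  ([0.408, -0.481, 0.094], np.float64(-0.2), [427.0, 292.0])
  ([0.196, -0.415, 0.126], np.float64(-0.4), [343.0, 312.0])
A
  low
  ([0.622, -0.521, 0.128], np.float64(-0.0), [497.0, 250.0])
  ([0.403, -0.459, 0.144], np.float64(-0.0), [422.0, 273.0])
  ([0.2, -0.403, 0.158], np.float64(-0.1), [341.0, 298.0])
A
  up
  ([0.54, -0.382, 0.414], np.float64(-0.1), [450.0, 142.0])
  ([0.379, -0.333, 0.434], np.float64(0.2), [384.0, 150.0])
  ([0.231, -0.288, 0.454], np.float64(0.1), [316.0, 159.0])
B
  X
  ([0.403, -0.602, 0.236], np.float64(0.3), [477.0, 280.0])
  ([0.3, -0.567, 0.252], np.float64(-0.4), [433.0, 290.0])
  ([0.203, -0.537, 0.264], np.float64(0.5), [388.0, 302.0])
B
  low
  ([0.398, -0.573, 0.282], np.float64(-0.4), [469.0, 258.0])
  ([0.301, -0.546, 0.288], np.float64(0.0), [428.0, 271.0])
  ([0.206, -0.52, 0.294], np.float64(0.3), [384.0, 285.0])
B
  up
  ([0.378, -0.439, 0.498], np.float64(-0.5), [425.0, 145.0])
  ([0.303, -0.416, 0.506], np.float64(0.2), [389.0, 150.0])
  ([0.231, -0.393, 0.516], np.float64(-0.3), [352.0, 154.0])
C
  X
  ([0.536, -0.394, -0.076], np.float64(0.3), [428.0, 292.0])
  ([0.422, -0.361, -0.054], np.float64(-0.3), [392.0, 300.0])
  ([0.315, -0.33, -0.036], np.float64(-0.1), [355.0, 309.0])
C
  low
  ([0.524, -0.372, -0.006], np.float64(-0.3), [422.0, 273.0])
  ([0.418, -0.344, 0.002], np.float64(0.1), [388.0, 284.0])
  ([0.315, -0.318, 0.01], np.float64(0.3), [353.0, 295.0])
C
  up
  ([0.459, -0.257, 0.366], np.float64(-0.3), [384.0, 150.0])
  ([0.385, -0.236, 0.376], np.float64(0.0), [355.0, 154.0])
  ([0.313, -0.217, 0.386], np.float64(0.3), [326.0, 157.0])
```

The pairings that fit both views put leg A at z≈0.45, y≈-0.3 and leg C on the bench. The right-hand pair is well clear, so the gripper has a straight exit upward. Next I refine the board pose from the slot edges.

Run:
```python
import fit
from fit import *
p=fit.r.x
im=rect(p,.03,d["frame"]).astype(float)
# profile helper: columns y=175-.4j, rows x=110-.4i
g=im.mean(2)
J=lambda y:int((175-y)/.4); I=lambda x:int((110-x)/.4)
def edges(prof,co,th=14):
    dg=np.gradient(cv2.GaussianBlur(prof.reshape(1,-1),(0,0),2).ravel()); out=[]
    for k in range(2,len(dg)-2):
        if abs(dg[k])>th/5 and abs(dg[k])>=abs(dg[k-1]) and abs(dg[k])>abs(dg[k+1]): out.append((round(co[k],1),round(dg[k],1)))
    return out
xs=110-.4*np.arange(im.shape[0]);ys=175-.4*np.arange(im.shape[1])
for y0,y1 in((65,45),(40,20),(15,-5),(-10,-15)): print("x-edges @y",y0,edges(g[:,J(y0):J(y1)].mean(1),xs))
for x0,x1 in((30,20),(18,8),(5,-2)): print("y-edges @x",x0,edges(g[I(x0):I(x1)].mean(0),ys))
print("x @y150",edges(g[:,J(152):J(146)].mean(1),xs)); print("y @x75",edges(g[I(78):I(74)].mean(0),ys)); print("y @x-88",edges(g[I(-84):I(-90)].mean(0),ys))
```

```text
[[ 0.58826943  0.19128019  0.03      ]
 [ 0.52427055 -0.08147776  0.03      ]
 [ 0.41683024  0.2338943   0.03      ]]
[ 0.47428113  0.05983479 -0.23776353] -13.622846726448833
[[-1.4  -2.34]
 [ 1.89 -0.68]
 [-1.92  0.72]
 [ 0.69  0.  ]
 [ 0.36  0.76]
 [-0.95  0.27]
 [ 0.75  0.71]
 [-0.47 -0.79]
 [ 0.17 -0.2 ]]
x-edges @y 65 [(np.float64(89.6), np.float64(4.7)), (np.float64(82.8), np.float64(11.2)), (np.float64(59.6), np.float64(-14.4)), (np.float64(54.8), np.float64(4.0)), (np.float64(39.6), np.float64(12.8)), (np.float64(-15.2), np.float64(-8.7)), (np.float64(-58.8), np.float64(-3.5)), (np.float64(-62.8), np.float64(13.6)), (np.float64(-71.6), np.float64(-8.5)), (np.float64(-96.8), np.float64(-10.5)), (np.float64(-100.8), np.float64(4.5))]
x-edges @y 40 [(np.float64(89.6), np.float64(6.1)), (np.float64(82.8), np.float64(11.6)), (np.float64(59.6), np.float64(-14.5)), (np.float64(54.4), np.float64(4.6)), (np.float64(39.6), np.float64(12.2)), (np.float64(-14.8), np.float64(-13.3)), (np.float64(-59.2), np.float64(-6.2)), (np.float64(-62.8), np.float64(20.3)), (np.float64(-71.2), np.floa
[... 3027 characters left out ...]
64(117.8), np.float64(-3.8)), (np.float64(88.6), np.float64(12.8)), (np.float64(-122.2), np.float64(-14.2)), (np.float64(-125.8), np.float64(6.6)), (np.float64(-129.4), np.float64(-5.1))]
y @x-88 [(np.float64(169.0), np.float64(-8.0)), (np.float64(165.4), np.float64(12.5)), (np.float64(161.8), np.float64(-3.9)), (np.float64(157.8), np.float64(12.5)), (np.float64(82.2), np.float64(-18.9)), (np.float64(78.2), np.float64(11.2)), (np.float64(61.8), np.float64(-8.4)), (np.float64(55.8), np.float64(6.1)), (np.float64(-20.2), np.float64(-6.7)), (np.float64(-25.8), np.float64(7.4)), (np.float64(-101.4), np.float64(-5.3)), (np.float64(-107.8), np.float64(4.4)), (np.float64(-127.4), np.float64(-4.8))]
```

Run:
```python
import cv2
im=cv2.imread("pics/rect1.png")
cv2.imwrite("pics/rect1z.png",cv2.resize(im[30:320,60:460],(800,580),interpolation=cv2.INTER_CUBIC))
```

```text
(no output)
```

View pics/rect1z.png

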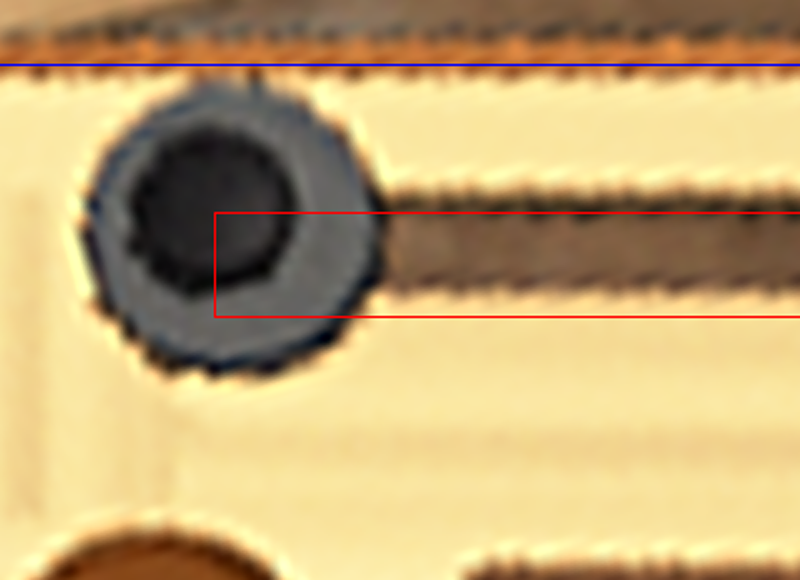

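The slot edges give board shift (+4.4, +2.1) mm on the first fit, and yaw is consistent along both arms. Corrected, the stop's axis is at board y≈98–100.

Candidates for the stop: dark steel with black knob at (259,154), in the slot; turquoise at (199,142) and purple at (369,163), both on the bench. The crop confirmed the dark one. Now close the fingers and lift straight out from between the chair legs.

```bash
cat > b.py <<'E'
import numpy as np
from scipy.spatial.transform import Rotation as R
from bench import env,kinematics,monitor,eyes,job
P=np.array([.4790,.0609,-.2378])
def bw(x,y,z):  # board mm -> world m ; z mm above the bench
    c,s=np.cos(P[2]),np.sin(P[2]); x,y=x/1000,y/1000
    return np.array([P[0]+c*x-s*y,P[1]+s*x+c*y,z/1000])
def wb(p):
    c,s=np.cos(P[2]),np.sin(P[2]); dx,dy=p[0]-P[0],p[1]-P[1]
    return np.array([c*dx+s*dy,-s*dx+c*dy,p[2]-0])*1000
def ori(axis): # tool down, jaw axis (tool z) along board angle axis (rad from board x)
    a=P[2]+axis; x=np.array([0,0,-1.]);z=np.array([np.cos(a),np.sin(a),0]);y=np.cross(z,x)
    return R.from_matrix(np.c_[x,y,z]).as_quat()
def st(n=""):
    s=monitor.sense(); print(n,"t",round(s["clock"],2),"board",wb(s["position"]).round(1),"F",np.round(s["contact_force"],1)); return s
E
python3 - <<'E'
from b import *
env.close_gripper(40)
st("closed")
p=monitor.sense()["position"]
for z in(.65,.6,.56,.52):
    q=kinematics.ik([p[0],p[1],z],monitor.sense()["ee_rot"])
    print(z,q if q is None else np.round(q,2))
    if q is not None: break
print(env.movel([p[0],p[1],z],velocity=.25,guard=15)); st("up")
for n,b,a in(("push1",(45,150,120),0),("push1b",(45,150,120),np.pi),("push2",(97,-31,120),np.pi/2),("push2b",(97,-31,120),-np.pi/2)):
    q=kinematics.ik(bw(*b),ori(a)); print(n,bw(*b).round(3),None if q is None else np.round(q,2))
E
```

```text
closed t 1.27 board [-195.5 -630.6  231.3] F [0.  1.5 0.7]
0.65 None
0.6 None
0.56 [-1.52  0.4   0.51  0.    2.22 -0.22]
False
up t 2.97 board [-195.6 -630.5  559.7] F [ 0.   0.2 -0. ]
push1 [0.558 0.196 0.12 ] [ 0.14  0.56  1.43 -0.    1.15  0.38]
push1b [0.558 0.196 0.12 ] [ 0.14  0.56  1.43 -0.    1.15 -2.76]
push2 [0.566 0.008 0.12 ] [-0.19  0.51  1.52 -0.    1.12 -1.53]
push2b [0.566 0.008 0.12 ] [-0.19  0.51  1.52 -0.    1.12  1.62]
```

Run:
```python
from b import *
import cv2
q=np.array(monitor.sense()["joints"]); q[0]=.14; q[5]=.38
env.set_joints(q); st("swept")
env.reach(bw(45,150,120),ori(0)); st("above")
d=eyes.grab_frame("top"); cv2.imwrite("pics/t1.png",d["frame"][:,:,::-1]); d=eyes.grab_frame("scene"); cv2.imwrite("pics/s1.png",d["frame"][:,:,::-1])
f=cv2.imread("pics/t1.png")[110:240,180:390]; g=cv2.imread("pics/s1.png")
cv2.imwrite("pics/c1.png",cv2.resize(f,(800,495),interpolation=cv2.INTER_CUBIC))
```

```text
swept t 5.7 board [-17.9 124.4 559.6] F [-0.7 -0.  -0.4]
above t 7.33 board [ 45.7 150.2 121. ] F [0.  0.5 0.1]
```

View pics/s1.png

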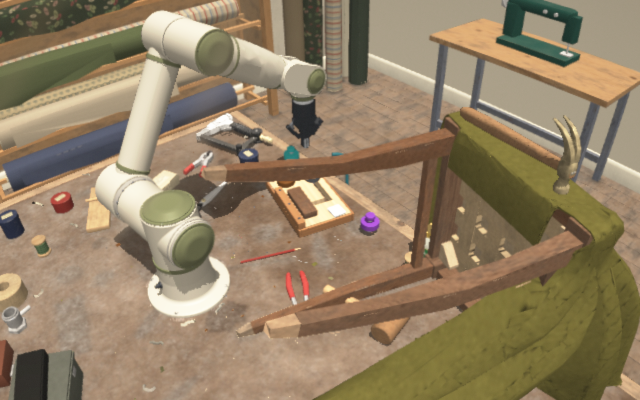

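View pics/c1.png

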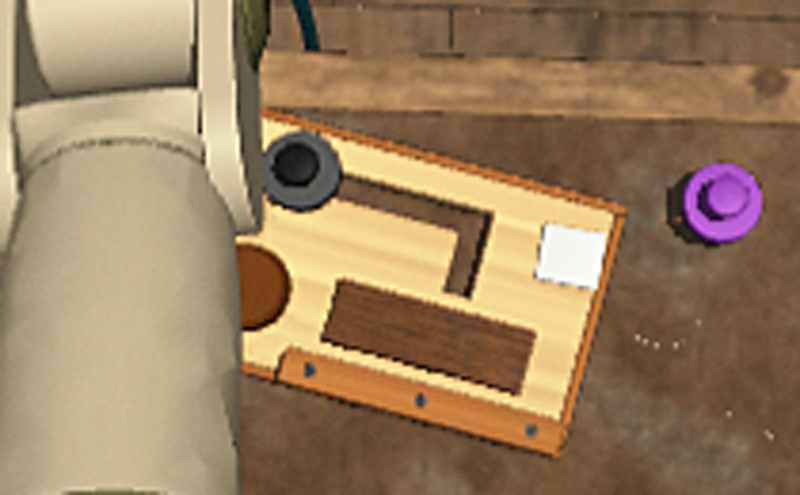

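The arm is clear of the chair, and the scene view now shows the right part of the board around (310,205). Next I overlay the board model there as a cross-check.

```bash
cat > ov.py <<'E'
from b import *
from h import *
def ov(cam,name,box,k,stop=None,d=None):
    d=d or eyes.grab_frame(cam); u0,v0,u1,v1=box
    raw=cv2.resize(d["frame"][v0:v1,u0:u1,::-1],None,fx=k,fy=k,interpolation=cv2.INTER_CUBIC); im=raw.copy()
    def L(pts,z,c,cl=True):
        W=np.array([bw(x,y,z) for x,y in pts]); q=((proj(d,W)-[u0,v0]+.5)*k-.5); cv2.polylines(im,[q.round().astype(int)],cl,c,1)
    L([(85,160),(85,-130),(-100,-130),(-100,160)],30,(255,0,0))
    L([(55.5,108),(55.5,-40.5),(-9,-40.5),(-9,-19.5),(34.5,-19.5),(34.5,108)],30,(0,0,255))
    L([(-75,72),(-75,-126),(-100,-126),(-100,72)],55,(0,255,0))
    if stop:
        a=np.linspace(0,2*np.pi,40)
        for r,z in((28,50),(28,30),(15,73)): L([(stop[0]+r*np.cos(t),stop[1]+r*np.sin(t)) for t in a],z,(255,0,255))
    cv2.imwrite(f"pics/{name}.png",np.hstack([raw,im]) if raw.shape[1]<=400 else im); return d
E
python3 - <<'E'
from ov import *
ov("scene","sv1",(250,150,370,250),6.5)
ov("top","tv1",(230,110,390,240),5,stop=(45,98))
E
```

```text
(no output)
```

View pics/sv1.png

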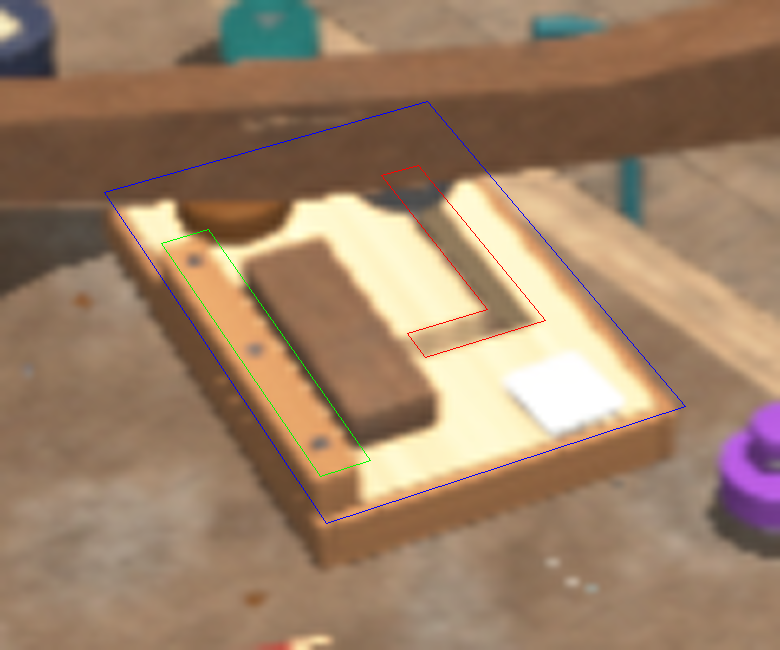

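View pics/tv1.png

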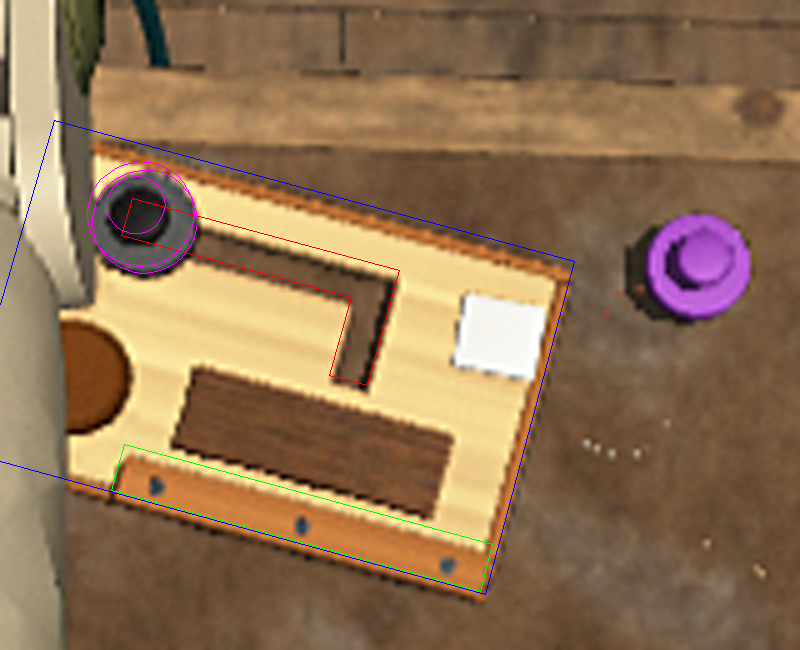

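I found a bug. My rectification divided z by 1000, so the shift I derived was parallax and not real. Redoing it with z correct.

```bash
sed -i 's/np.full(X.size,z)\]/np.full(X.size,z*1000)]/' fit.py
python3 - <<'E' 2>&1 | tail -12
import h,cv2,numpy as np
import fit
from fit import *
img=cv2.imread("pics/top0.png")[:,:,::-1].copy()   # unobstructed first picture
p=fit.r.x
g=rect(p,.03,img).astype(float).mean(2)
J=lambda y:int((175-y)/.4); I=lambda x:int((110-x)/.4)
def edges(prof,co,th=14):
    dg=np.gradient(cv2.GaussianBlur(prof.reshape(1,-1),(0,0),2).ravel())
    return [(float(round(co[k],1)),float(round(dg[k],1))) for k in range(2,len(dg)-2) if abs(dg[k])>th/4 and abs(dg[k])>=abs(dg[k-1]) and abs(dg[k])>abs(dg[k+1])]
xs=110-.4*np.arange(g.shape[0]);ys=175-.4*np.arange(g.shape[1])
for y0,y1 in((60,45),(40,20),(10,-5),(-28,-33)): print("x-edges @y",y0,edges(g[:,J(y0):J(y1)].mean(1),xs))
for x0,x1 in((30,20),(16,8),(5,-2)): print("y-edges @x",x0,edges(g[I(x0):I(x1)].mean(0),ys))
E
```

```text
[ 0.36  0.76]
 [-0.95  0.27]
 [ 0.75  0.71]
 [-0.47 -0.79]
 [ 0.17 -0.2 ]]
x-edges @y 60 [(106.0, -4.9), (84.0, 5.0), (77.2, 11.3), (54.4, -15.1), (50.0, 4.5), (35.2, 12.7), (-18.4, -8.5), (-64.4, 13.4), (-73.2, -8.8), (-98.0, -10.4), (-102.0, 4.5)]
x-edges @y 40 [(84.0, 6.2), (77.2, 11.6), (54.8, -15.0), (49.6, 5.0), (34.8, 12.0), (-18.0, -14.1), (-61.2, -6.2), (-64.8, 20.6), (-73.2, -9.2), (-98.4, -11.5), (-102.8, 5.5)]
x-edges @y 10 [(84.0, 6.1), (77.2, 10.5), (54.4, -15.2), (49.6, 4.2), (35.2, 12.7), (-18.0, -13.9), (-60.8, -5.1), (-64.4, 20.7), (-73.2, -9.3), (-98.0, -10.3)]
x-edges @y -28 [(84.0, 5.5), (76.8, 11.0), (54.8, -14.4), (49.2, 3.8), (-8.4, 13.2), (-18.4, -12.8), (-61.2, -9.3), (-64.8, 24.7), (-73.6, -9.7), (-98.4, -11.6), (-102.8, 5.1)]
y-edges @x 30 [(158.6, 8.3), (152.2, 11.7), (121.8, -10.2), (117.0, -7.4), (77.8, 9.0), (-19.4, -15.0), (-34.2, -9.4), (-39.4, 18.9), (-79.4, 7.1), (-122.6, -16.1), (-128.6, -6.6)]
y-edges @x 16 [(162.2, -5.3), (158.6, 10.6), (152.6, 9.1), (-19.4, -15.6), (-34.6, -8.8), (-39.4, 19.8), (-121.0, -13.0), (-124.6, 5.4), (-128.6, -8.6)]
y-edges @x 5 [(162.2, -5.2), (158.6, 11.0), (152.2, 12.3), (-19.4, -16.3), (-34.6, -10.2), (-39.4, 18.7), (-121.0, -14.5), (-124.6, 5.2), (-128.6, -8.4)]
```

```bash
sed -i 's/^P=.*/P=np.array([.4744,.0601,-.2378])/' b.py
python3 - <<'E'
from ov import *
d=eyes.grab_frame("top"); d["frame"]=cv2.imread("pics/top0.png")[:,:,::-1].copy()
ov("top","tv2",(225,125,345,225),6.5,stop=(45,95),d=d)
ov("scene","sv2",(250,150,370,250),6.5,stop=(45,95)); st()
E
```

```text
t 7.68 board [ 49.4 151.9 120.2] F [ 0.4 -0.9  0.5]
```

View pics/tv2.png

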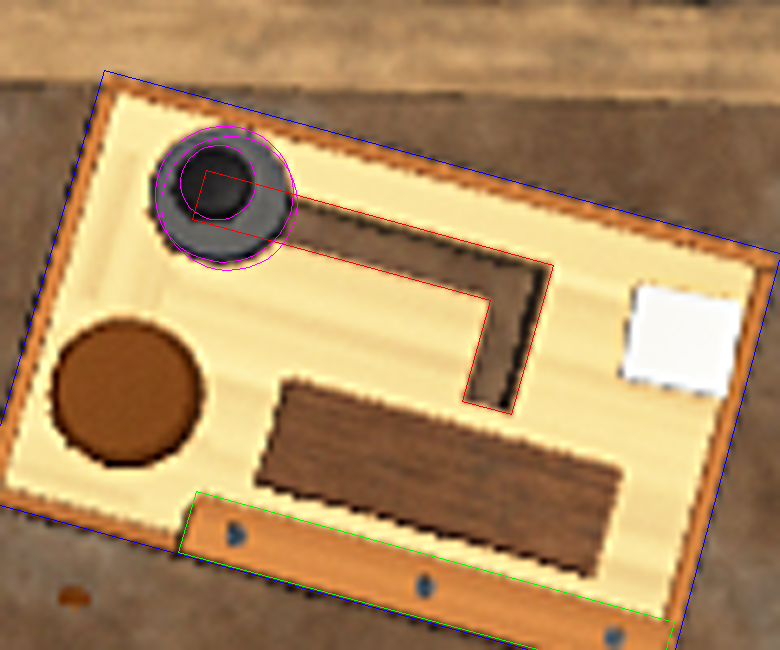

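View pics/sv2.png

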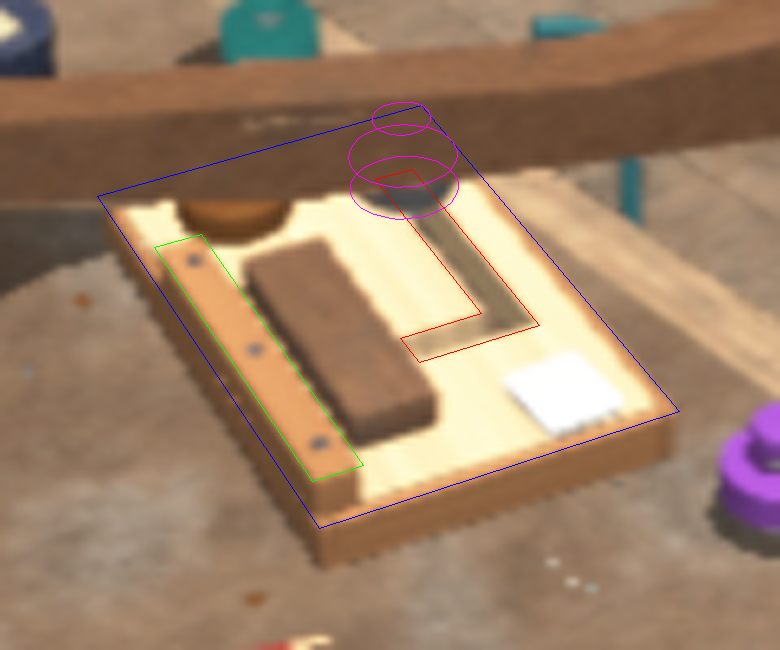

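The top view agrees within 1 mm, the scene view within about 1.5–2 mm. The stop is at about (45, 96) on the board. Next I descend behind it and push.

Run:
```python
from b import *
env.reach(bw(45,151,100),ori(0)); st("above")
print(env.movel(bw(45,151,36),velocity=.08,guard=8)); s=st("down")
print(env.movel(bw(45,132,36),velocity=.04,guard=3)); st("near")
```

```text
above t 7.93 board [ 44.4 150.8  99.4] F [0.4 0.2 0.3]
False
down t 8.88 board [ 45.3 151.1  36.5] F [ 0.1  0.4 -0.2]
False
near t 9.51 board [ 45.1 131.9  36.1] F [-0.2 -0.3 -0.5]
```

Run:
```python
from b import *
from ov import ov
print(env.movel(bw(45,70,36),velocity=.045,guard=5)); st("mid")
ov("top","tv3",(225,125,345,225),6.5)
```

```text
False
mid t 11.03 board [45.  70.1 36.1] F [0.4 0.3 0.1]
```

View pics/tv3.png

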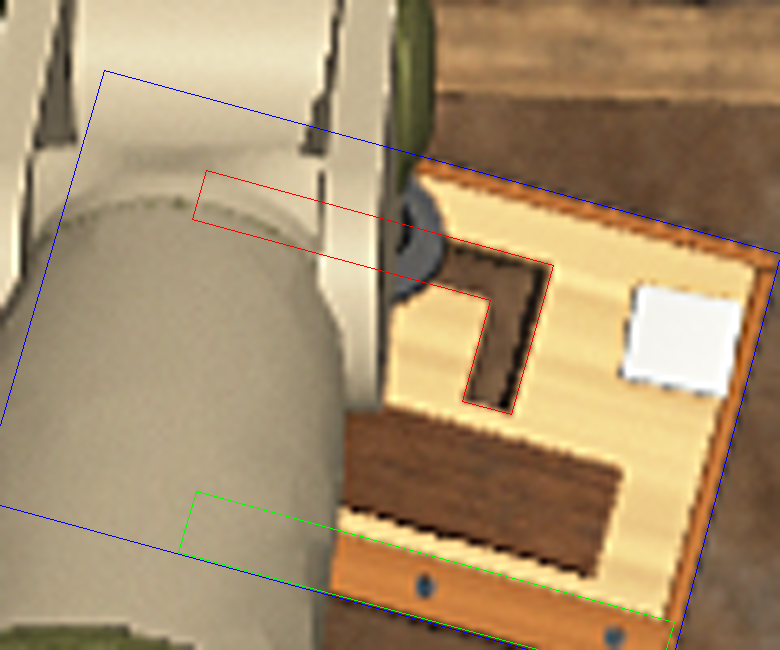

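Run:
```python
from b import *
from h import *
d=eyes.grab_frame("top")
print([wb(back(d,[(445+.5)/6.5-.5+225,(243+.5)/6.5-.5+125],z)[0]).round(1) for z in(.05,.03)])
print(env.movel(bw(45,22,36),velocity=.045,guard=5)); st("pre")
print(env.movel(bw(45,4,36),velocity=.02,guard=3)); st("corner")
```

```text
[array([49.1,  3.1, 50. ]), array([52.4,  4.7, 30. ])]
False
pre t 12.35 board [45.  22.1 36. ] F [-0.1 -0.7  0.7]
True
corner t 13.09 board [45.   6.5 35.9] F [1.9 2.8 1.2]
```

The guard tripped at finger y=6.5, exactly where the stop should meet the corner wall (y=-32.5). Now back off, go round and check.

Run:
```python
from b import *
from ov import ov
env.movel(bw(45,20,36),velocity=.06); env.movel(bw(45,22,115),velocity=.15)
env.reach(bw(100,-31,115),ori(-np.pi/2)); st("far side")
ov("scene","sv4",(250,150,370,250),6.5,stop=(45,-32))
ov("top","tv4",(225,125,345,225),6.5,stop=(45,-32))
```

```text
far side t 15.46 board [ 99.7 -30.9 114.6] F [-0.  -0.2  0.1]
```

View pics/sv4.png

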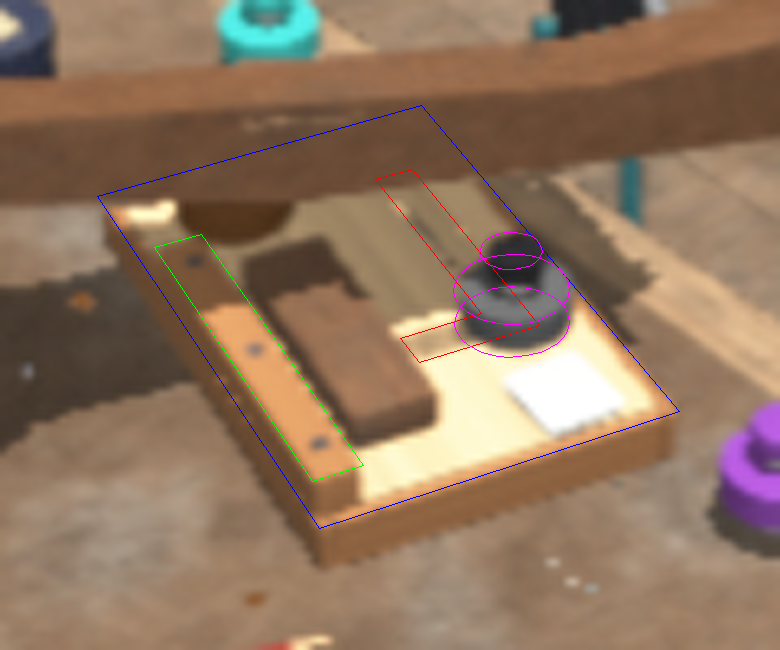

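View pics/tv4.png

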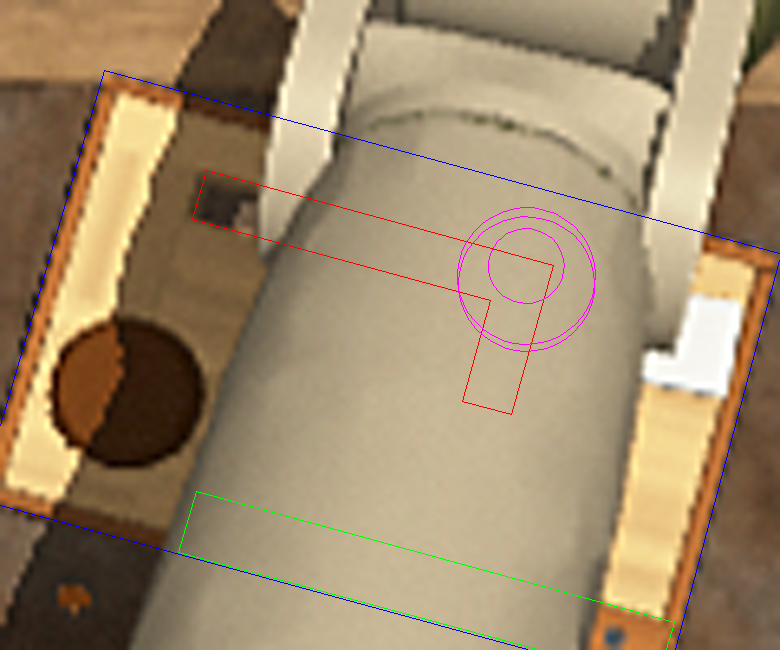

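The stop sits flat at the corner. Now the second push.

Run:
```python
from b import *
print(env.movel(bw(100,-31,36),velocity=.1,guard=8)); st("down")
print(env.movel(bw(50,-31,36),velocity=.045,guard=5)); st("mid")
print(env.movel(bw(36,-31,36),velocity=.02,guard=3.5)); st("home?")
from ov import ov
ov("scene","sv5",(250,150,370,250),6.5,stop=(-1,-31))
```

```text
False
down t 16.5 board [100.4 -31.   36.6] F [-0.9 -0.5 -0.5]
False
mid t 17.76 board [ 49.9 -31.   35.9] F [ 0.2  0.4 -0. ]
True
home? t 18.36 board [ 38.2 -31.   36.1] F [2.3 0.  1.5]
```

View pics/sv5.png

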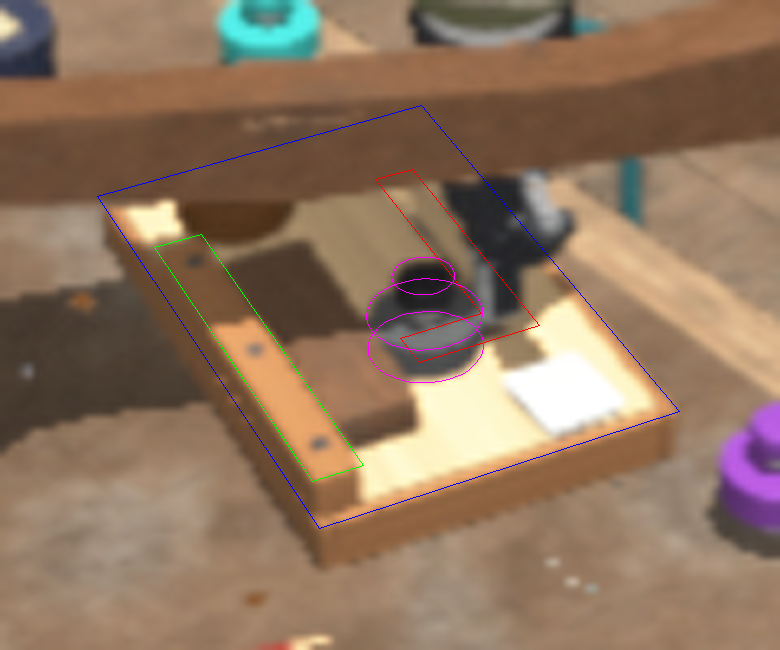

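It stopped at 38.2 mm, and home is predicted at 38.0. One more gentle seating push, then retreat and look.

Run:
```python
from b import *
print(env.movel(bw(35.5,-31,36),velocity=.012,guard=5)); st("seated"); env.hold(.2); st("held")
env.movel(bw(62,-31,36),velocity=.06); env.movel(bw(70,-31,130),velocity=.15)
env.reach(bw(60,160,200),ori(-np.pi/2)); st("clear")
from ov import ov
ov("scene","sv6",(250,150,370,250),6.5,stop=(-1,-31))
ov("top","tv6",(225,125,345,225),6.5,stop=(-1,-31))
```

```text
True
seated t 18.62 board [ 38.2 -31.1  36.2] F [ 1.2 -0.4  1.1]
held t 18.82 board [ 38.2 -31.1  36.1] F [ 2.7 -0.1 -0.3]
clear t 20.96 board [ 60.  158.8 198.8] F [ 0.5 -0.2  0.2]
```

View pics/sv6.png

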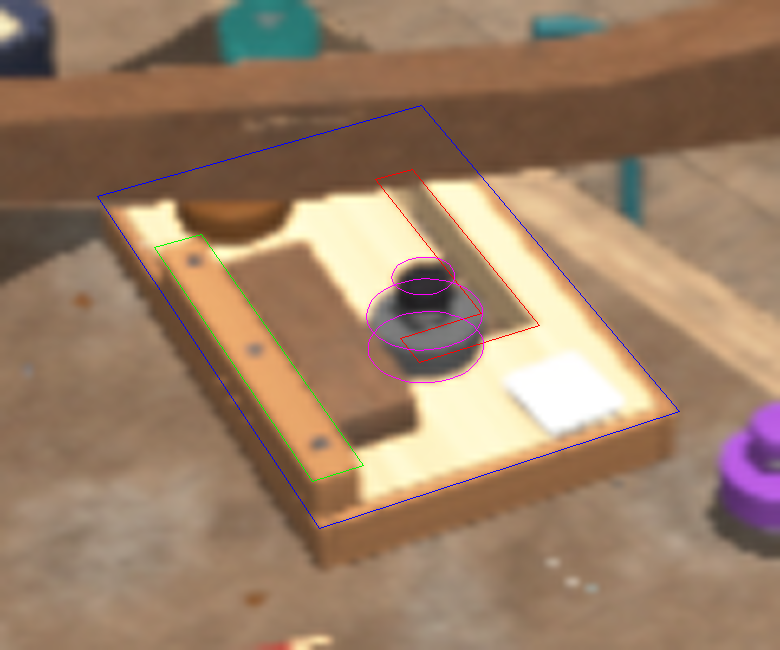

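View pics/tv6.png

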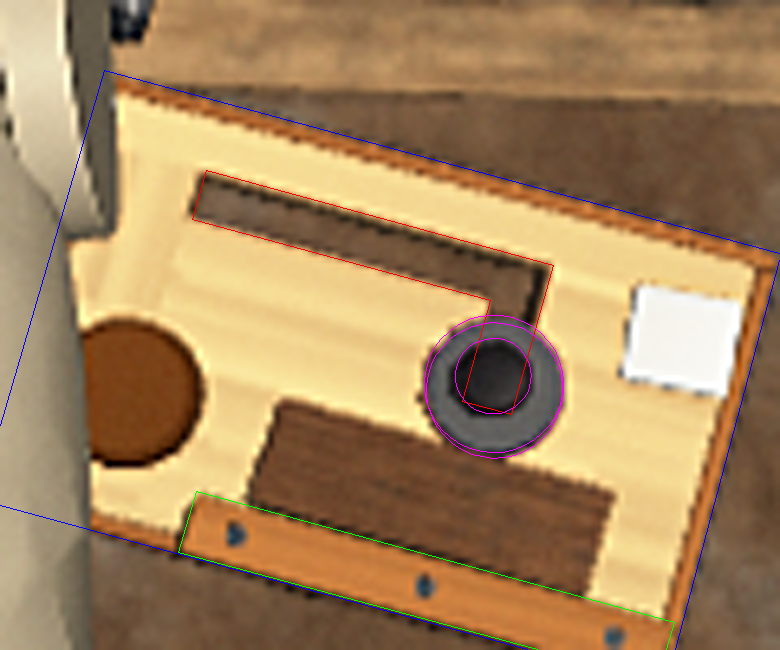

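Run:
```python
from b import *
from h import *
d=eyes.grab_frame("top")
xs=np.arange(-15,-95,-.25)
for y in(40,30,20,10,-60,-70,-80):
    pr=[]
    for yy in np.arange(y-4,y+4.1,1):
        W=np.array([bw(x,yy,52) for x in xs]); q=proj(d,W).astype(np.float32)
        pr.append(cv2.remap(d["frame"].astype(np.float32).mean(2),q[:,None,0].copy(),q[:,None,1].copy(),cv2.INTER_CUBIC).ravel())
    g=np.gradient(cv2.GaussianBlur(np.mean(pr,0).reshape(1,-1),(0,0),3).ravel())
    m=(xs<-20)&(xs>-45); n=(xs<-60)&(xs>-85)
    print(y,"far edge x",xs[m][np.argmin(g[m])],"fence/near edge x",xs[n][np.argmax(g[n])])
```

```text
40 far edge x -28.5 fence/near edge x -75.5
30 far edge x -28.75 fence/near edge x -76.0
20 far edge x -28.75 fence/near edge x -75.5
10 far edge x -29.0 fence/near edge x -76.0
-60 far edge x -29.75 fence/near edge x -76.0
-70 far edge x -30.25 fence/near edge x -76.0
-80 far edge x -30.0 fence/near edge x -76.25
```

Run:
```python
from b import *
st("final"); print(job.hand_in())
```

```text
final t 21.11 board [ 60.4 158.4 199.3] F [ 0.8  0.4 -0.6]
the job is handed in; nothing more can be done
None
```

The stop is home and the mahogany offcut is pressed up against the fence. I handed the job in at about 21 s with the arm clear above the board. No verdict came back.

**What I did**
- I lifted the arm straight up out of the chair legs with the fingers shut, then swung it over to the board.
- I pushed the disc's lower edge along the long arm. A 3 N guard tripped with the stop at board y ≈ -32.5 mm, the corner wall.
- I backed off, went round above the stop, and pushed it along the short arm. The guards tripped at 38.2 mm twice, at 3.5 N and then 5 N on a second seating push. Fully home is 38.0 mm, so it stands within about 0.2 mm.

**Last checks**
- **Stop:** it lies flat at the end of the short arm in both views.
- **Offcut:** its far edge reads x = -28.5 to -30.25 mm along its length, against -30 nominal. That leaves up to about 1 mm of gap at its left end, or roughly 0.4–0.7° off square. This is near the limit of the camera calibration.
- **Other things:** the chalk and the purple and turquoise look-alikes look unmoved, and so does the part of the wax cake not hidden by the arm. I did not recheck the glue tin, mallet, jar or spool.

**What disagreed**
- My first refinement of the board position was wrong because of a unit error. The overlay showed it, and I fixed it before going near the stop.
- The scene camera overlay stayed about 1 pixel (1.5–2 mm) off the top camera. The guard stops agreed with the top camera.

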